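Lock the gas manifold and take the unmarked outlet cap off

ROBOT

A 6-joint arm with a two-finger parallel gripper is mounted at the origin on the work surface; the furniture and walls round the work are solid. World frame = base frame: x ahead of the robot, y to its left, z up, the work surface at z = 0. Lengths are in m, angles in degrees, forces in N, time in s.
With the tool pointing down it reaches from about 0.3 to 0.75 m from the base axis. Payload 8.5 kg.
Tool frame: the origin (TCP) lies at the centre of the arm's flange, where the gripper is bolted on; the fingertips stand 173 mm ahead of it and the grasp point (between the pads) lies env.pinch_z ahead of it (env.pinch_z is the distance from the TCP to the grasp point, in m); z points along the fingers, y is the line along which they close (so a half turn about z gives the same grasp; the last joint's range is limited). The gripper opens to 85 mm and grips with 20 to 120 N. Pads are 22 mm wide; open, the fingers measure 114 mm over their backs; the gripper's body (76 mm by 85 mm) begins 54 mm behind the grasp point. The pads swing forward as they close: fully open they stand 13 mm farther back than shut.
Start: joints at [-86.19, 21.807, 74.336, -0, 83.858, -12.336], TCP at [0.153, -0.528, 0.405] pointing down, gripper open.
Joint ranges: [-178.18, 178.18], [-50.72, 133.34], [12.68, 142.11], [-81.47, 261.47], [9.98, 163.14], [-165.26, 165.26]. Speed limits (degrees/s): [136.94, 136.94, 180, 180, 180, 180].

INTERFACE

Orientations are given as a 3x3 rotation matrix whose columns are the frame's x, y, z axes.
In Python, from rig import env, get_image, job, spotter gives the robot as it stands. The module is installed in compiled form; this text tells all that it offers.
- The arm moves only by the shell command python3 -m creep 'ROWS' [FORCE]. ROWS is text: rows parted by semicolons, each of 7 numbers parted by spaces: the turn, a rotation vector about the tool's x, y, z in units of 8 degrees (1.0 is 8 degrees), then the shift along the tool's x, y, z in units of 30 mm (1.0 is 30 mm), then the finger opening in mm, from 0 to 85.4. A call has 1 to 12 rows; each row is the pose to reach, as a shift and turn from the pose commanded when the call began, along the tool's axes at that moment; what a row does not reach only later rows make up. A row lasts 1/10 s, in which the tool goes at most 50 mm and 8.59 degrees, less where a joint would pass 70% of its speed; a pose out of reach is approached as far as the arm can. A call with a gripper value outside its range is refused whole. The fingers move at their own pace and stop on an object; FORCE is the grip in N (left out, the last holds). Time passes only in rows, so rows that repeat a pose let the fingers close. It gives the time, the measured TCP pose, the force, the opening and the grip force at its end, in the units of the state.
- env.observe(): the state, without advancing time (a new reading comes with each control period).
- get_image(name): name is "scene" or "top" or "wrist"; returns a dict with "image" (400x640x3 uint8, blue, green, red), "depth" (400x640 float32, m along the optical axis (not along the pixel's ray), 0 where there is no reading), "intrinsics" (3x3 intrinsics, pixels), "D" ([k1, k2, p1, p2, k3] as OpenCV has them; the pictures are not rectified), "view" (4x4, takes a point from world to camera coordinates). Camera axes: x right, y up, looking along -z (the intrinsics and any distortion apply to the point x, -y, -z); pixel columns grow to the right and rows downward; lengths in m; the calibration is good to about 2 mm. A picture is of the moment at which its call begins.
- job.close_job(): hands the job in; it is judged then, once.
Trained networks look in a picture, given as the dict that the camera call returned (one of the last four; its "shot" number tells which), for a name from the list of things; names that differ only in an ending like _2 or _b are one class to them, and where a whole thing is asked for, a point or a joint stands for the part that bears it (a point fixed in the world has none). Each returns a list of dicts, best first, with "p" (0 to 1); they miss things now and then, are a little off and sometimes report something else, mostly with a low value. They report only what shows in the picture. A call takes as long as a camera call. They do not tell look-alikes from the thing itself.
- spotter.boxes_of(label, picture): "xy" ([column, row] in pixels, amid what is visible of it).
The state is a dict: "time_s": time; "q": joint angles; "qvel": joint speeds; "joint_efforts": joint torques, N m; "position": TCP position; "tool_rot": TCP orientation; "ft_force": force on the tool from outside, world axes, zero at the start; "wrist_torque": the same for the moment, N m; "grip_width": finger opening in m; "gripper_force": force on a finger pad.
Only numpy, scipy, OpenCV 4.12 (cv2) and the standard library are available. Lean on these libraries where they do the work, as an engineer would, in place of code of your own. Each camera call takes 0.05 s, during which the arm holds its last target. There are 200 camera calls.

TASK

Lock the gas manifold first: turn its grey collar clockwise until the red pointer stands at the red locked mark. Then unscrew the brass cap from its outlet; nobody knows whether its thread is right-hand or left-hand, so find out by trying which way it loosens. Finish while holding the cap in the gripper, upright and still, about 10 cm straight above its outlet, with the collar still locked and the things lying around left where they are.

Things in the scene. Friction and masses are not known exactly. Their poses are not given: they have to be found in the camera images.
- manifold: Fixed blue gas manifold on a dark foot plate, 152 x 170 mm, flat top 40 mm above the table. Origin: on its underside, 71 mm behind its front edge; z up, -x is the side nearer the robot. On top, in its frame: lock collar axis at x -26, y +48 mm; outlet with the brass cap at x -26, y -48; second outlet at x +52, y 0, shut for good by a steel hexagon blank, its top 100 mm above the table (leave it).
- lock_collar (a joint): Turn of the captive grey collar about its vertical axis, rad: 0 = locked (red pointer over the red mark on the manifold's -x side of the collar); positive = anticlockwise from above = unlocked. It starts at 0.7 to 1.3, has end stops at -0.06 and 1.6, stays where it is left and needs about 0.12 N m to turn.
- collar_top (a point): Centre of the collar's flat top, on its turning axis, 87 mm above the table. The ribbed round grip under it is 46 mm in diameter, 34 mm tall; under that a 57 mm flange, 7 mm thick, with the red pointer at its rim (a red stripe on top shows the same direction). The point turns with the collar: the pointer is in its -x direction.
- locked_mark (a point): The red locked mark: a short red line on the manifold's top and front edge beside the collar, 36 mm from the collar's axis on the manifold's -x side.
- cap: Loose ribbed brass cap, 46 mm in diameter, 46 mm tall, 0.13 to 0.25 kg, open below, a white stripe on its top and side in its -x direction. Origin: centre of its lower rim; z up. It sits on its outlet with the rim 62 mm and the top 108 mm above the table, the stripe within 3 degrees of the manifold's -x direction. Its thread is a quick thread of hidden hand, new at each start (see cap_top).
- cap_top (a point): Centre of the cap's flat top, 46 mm above its origin. Turned the wrong way the cap stops dead after 1 to 8 degrees (grippers then slip round it); the right way it turns easily, can be lifted straight off from 55 to 70 degrees on, and stops by itself at about 75. Turned less, it rises no more than 3 mm. Right-hand thread loosens anticlockwise from above, left-hand clockwise.
- outlet_seat (a point): Centre of the outlet's seat on which the cap's rim rests, 62 mm above the table, fixed to the manifold with its axes. The brass neck under the cap stands 25 mm above the seat.
- tape_measure: Yellow tape measure, 66 x 91 x 33 mm, a bystander; origin under its centre.
- gas_nozzle: Copper gas nozzle lying on its side, 66 x 26 x 26 mm, a bystander; origin under its centre.
- spanner: Spanner, 152 mm long, 8 mm thick, a bystander; origin under its centre.
- coupon: Grey steel plate of 50 x 100 x 12 mm, a bystander; origin under its centre.
- paste_tin: Blue tin with a grey lid, 86 mm in diameter, 62 mm tall, a bystander; origin under its centre.
- spray_can: White spray can with a black top, 66 mm in diameter, 197 mm tall, a bystander; origin under its centre.
Mind the look-alikes: they are no part of the job. What is shaped like the cap but pink is not meant.

How it is judged (in metres and radians):
On the way, in this order (a step that is already met when the one before it is completed fails the run):
1. the collar is at its locked mark while the cap still sits on its outlet (value of joint lock_collar below 0.15 rad and z of cap in the frame of outlet_seat below 0.006 m and horizontal distance between cap and outlet_seat below 0.006 m), for 0.2 s.
2. the cap is off and carried by the fingers above its outlet (z of cap in the frame of outlet_seat above 0.05 m and contact force between the fingers and cap above 1 N), for 0.2 s.
At the end, for the whole second after the job is handed in: The fingers hold the cap still (under 0.03 m/s), upright within 0.3 rad, its rim 70 to 200 mm above the outlet's seat and within 50 mm sideways of it, and the collar reads less than 0.15 rad (at its locked mark) (value of joint lock_collar below 0.15 rad and z of cap in the frame of outlet_seat between 0.07 and 0.2 m and horizontal distance between cap and outlet_seat below 0.05 m and angle between cap's own z axis and vertical below 0.3 rad and linear speed of cap below 0.03 m/s and contact force between the fingers and cap above 1 N); the arm keeps its last pose, push and grip.
It fails at once if the cap is lifted off while the collar is not locked (z of cap in the frame of outlet_seat above 0.02 m and value of joint lock_collar above 0.2 rad).
It fails at once if a bystander is shifted by more than 40 mm (distance of any of tape_measure, gas_nozzle, spanner, coupon, paste_tin, spray_can from where it was at the start of the episode above 0.04 m).
It also fails if it takes over 48 s, if anything falls off the work surface, if the arm or the gripper's body presses on something with over 40 N, if the wrist force passes 120 N, or if a joint passes its speed limit or range.

## Working session

There is one attempt and no reset: what is moved stays moved. The work goes in short steps, Python scripts to look and compute and a shell command to move; the robot and the scene stay as the last step left them, time stands still between calls to the robot, and variables do not carry over. Pictures are saved under pics/ and viewed, at most 10 in all, crops included, and the job is handed in when it is done.

```bash
mkdir -p pics
cat > h.py <<'E'
import numpy as np, cv2
from rig import env, get_image, job, spotter
def world(p, uv, z=None):
    """pixel -> world, by depth or by plane z"""
    K=np.array(p["intrinsics"]);D=np.array(p["D"],float);V=np.array(p["view"])
    u=cv2.undistortPoints(np.array([[uv]],float),K,D)[0,0]
    r=np.array([u[0],-u[1],-1.]);R=V[:3,:3];c=-R.T@V[:3,3]
    w=R.T@r
    if z is None:
        d=p["depth"][int(round(uv[1])),int(round(uv[0]))]; return c+w*d
    return c+w*(z-c[2])/w[2]
def pix(p,X):
    X=np.atleast_2d(X);V=np.array(p["view"]);q=X@V[:3,:3].T+V[:3,3]
    q=q*[1,-1,-1]
    return cv2.projectPoints(q,np.zeros(3),np.zeros(3),np.array(p["intrinsics"]),np.array(p["D"],float))[0][:,0]
E
python3 - <<'E'
from h import *
print(env.pinch_z); s=env.observe(); print(s["position"],s["tool_rot"],s["ft_force"],s["grip_width"])
ims=[]
for n in("scene","top"):
    p=get_image(n); cv2.imwrite(f"pics/{n}0.png",p["image"])
    for l in("cap","collar_top","lock_collar","manifold","cap_top","locked_mark","spray_can"):
        print(n,l,[(np.round(b["xy"]),round(b["p"],2),np.round(world(p,b["xy"]),3)) for b in spotter.boxes_of(l,p)[:4]])
E
```

```text
0.1547
[ 0.15292409 -0.52826589  0.40409957] [[ 9.60557502e-01  2.78081414e-01 -1.09384184e-04]
 [ 2.78081265e-01 -9.60556400e-01  1.48764087e-03]
 [ 3.08615600e-04 -1.45938229e-03 -9.99998887e-01]] [ 0.16048248 -0.40183224  0.41845614] 0.08489872261890515
scene cap [(array([271., 228.]), 0.79, array([0.43 , 0.232, 0.109])), (array([314., 228.]), 0.73, array([0.413, 0.122, 0.048])), (array([326., 163.]), 0.62, array([ 0.607, -0.066,  0.037])), (array([309., 348.]), 0.61, array([0.172, 0.314, 0.05 ]))]
scene collar_top [(array([237., 249.]), 0.71, array([0.44 , 0.317, 0.087]))]
scene lock_collar [(array([232., 252.]), 0.93, array([0.441, 0.329, 0.086]))]
scene manifold [(array([245., 253.]), 0.62, array([0.445, 0.3  , 0.053]))]
scene cap_top [(array([267., 228.]), 0.86, array([0.436, 0.239, 0.108])), (array([324., 161.]), 0.8, array([ 0.61 , -0.063,  0.046])), (array([237., 252.]), 0.68, array([-0.098,  0.484,  0.766])), (array([320., 225.]), 0.57, array([0.412, 0.103, 0.046]))]
scene locked_mark [(array([244., 250.]), 0.75, array([0.454, 0.299, 0.054]))]
scene spray_can [(array([181.
[... 222 characters left out ...]
15, 0.047])), (array([301., 213.]), 0.62, array([0.424, 0.1  , 0.045]))]
top collar_top [(array([220., 200.]), 0.76, array([0.455, 0.302, 0.088]))]
top lock_collar [(array([216., 197.]), 0.87, array([0.463, 0.311, 0.087]))]
top manifold [(array([234., 188.]), 0.88, array([0.495, 0.274, 0.045]))]
top cap_top [(array([299., 215.]), 0.82, array([0.418, 0.104, 0.048])), (array([366., 142.]), 0.7, array([ 0.611, -0.079,  0.046])), (array([219., 308.]), 0.62, array([0.185, 0.309, 0.046]))]
top locked_mark [(array([236., 191.]), 0.87, array([0.488, 0.27 , 0.037])), (array([407., 246.]), 0.73, array([ 0.333, -0.175,  0.035]))]
top spray_can [(array([200., 120.]), 0.86, array([0.641, 0.34 , 0.161]))]
```

View pics/scene0.png

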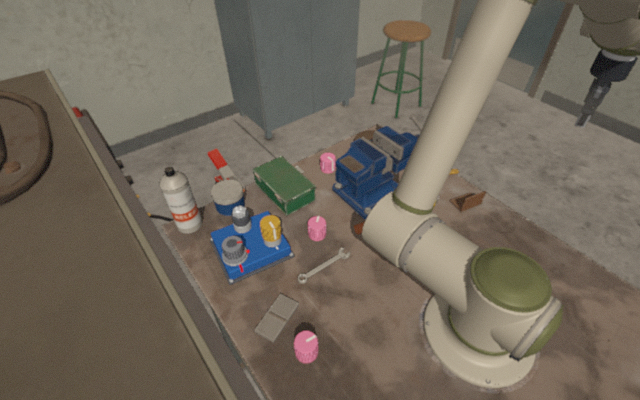

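View pics/top0.png

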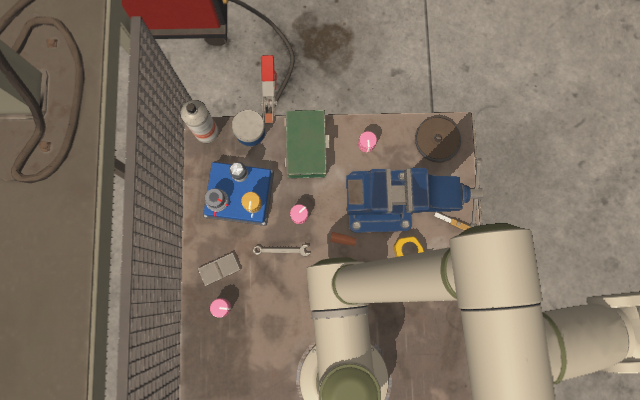

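Run:
```python
from h import *
for n in("top","scene"):
    p=get_image(n); d=p["depth"]; 
    vv,uu=np.mgrid[0:400,0:640]
    K=np.array(p["intrinsics"]);V=np.array(p["view"])
    u=cv2.undistortPoints(np.stack([uu,vv],-1).reshape(-1,1,2).astype(float),K,np.array(p["D"],float))[:,0]
    c=np.stack([u[:,0],-u[:,1],-np.ones(len(u))],1)*d.reshape(-1,1)
    W=((c-V[:3,3])@V[:3,:3]); im=p["image"].reshape(-1,3).astype(int); ok=d.ravel()>0
    for nm,g,z in(("cap",(.44,.228),.108),("col",(.45,.305),.087),("hex",(.53,.25),.1)):
        m=ok&(np.hypot(W[:,0]-g[0],W[:,1]-g[1])<.045)&(abs(W[:,2]-z)<.006)
        P=W[m]; print(n,nm,m.sum(),P.mean(0).round(4),((P.min(0)+P.max(0))/2).round(4),np.ptp(P,axis=0).round(3))
    m=ok&(abs(W[:,2]-.04)<.005)&(abs(W[:,0]-.47)<.13)&(abs(W[:,1]-.27)<.13)&(im[:,0]>im[:,2]+60)
    r=cv2.minAreaRect(W[m][:,:2].astype(np.float32)*1000); print(n,"mani",m.sum(),r)
    cr=p["image"][140:240,180:300] if n=="top" else p["image"][190:290,200:310]
    cv2.imwrite(f"pics/{n}1.png",cv2.resize(cr,None,fx=5,fy=5,interpolation=cv2.INTER_CUBIC))
    # fence / tall things near the work
    m=ok&(abs(W[:,0]-.45)<.2)&(abs(W[:,1]-.35)<.2)&(W[:,2]>.12)
    P=W[m]; print("tall",[ (y,P[abs(P[:,1]-y)<.01][:,[0,2]].min(0).round(2),P[abs(P[:,1]-y)<.01][:,[0,2]].max(0).round(2)) for y in np.arange(.2,.54,.02) if (abs(P[:,1]-y)<.01).any()])
```

```text
top cap 263 [0.449  0.2242 0.1075] [0.4483 0.2243 0.1082] [0.046 0.045 0.011]
top col 255 [0.463  0.3184 0.0863] [0.4633 0.3181 0.0869] [0.044 0.045 0.012]
top hex 126 [0.5329 0.2596 0.0994] [0.5331 0.2595 0.1001] [0.03  0.032 0.012]
top mani 1535 ((486.3671569824219, 266.7510986328125), (156.24024963378906, 140.65365600585938), 81.08097076416016)
tall [(np.float64(0.31999999999999995), array([0.64, 0.12]), array([0.65, 0.16])), (np.float64(0.33999999999999997), array([0.63, 0.12]), array([0.65, 0.18])), (np.float64(0.35999999999999993), array([0.63, 0.12]), array([0.65, 0.18])), (np.float64(0.3799999999999999), array([0.63, 0.12]), array([0.65, 0.17])), (np.float64(0.4599999999999999), array([0.25, 0.12]), array([0.65, 0.29])), (np.float64(0.47999999999999987), array([0.25, 0.28]), array([0.65, 0.41])), (np.float64(0.49999999999999983), array([0.25, 0.39]), array([0.65, 0.4 ])), (np.float64(0.5199999999999998), array([0.25, 0.39]), array([0.65, 0.43]))]
scene cap 254 [0.4469 0.2252 0.1078] [0.4479 0.2247 0.1069] [0.046 0.044 0.01 ]
scene col 277 [0.4614 0.3197 0.0869] [0.4631 0.3194 0.0859] [0.047 0.045 0.009]
scene hex 116 [0.5319 0.2604 0.0995] [0.5336 0.2597 0.0984] [0.032 0.033 0.009]
scene mani 1398 ((486.2668151855469, 267.8365478515625), (156.02899169921875, 142.73574829101562), 81.88433074951172)
tall [(np.float64(0.31999999999999995), array([0.64, 0.12]), array([0.65, 0.16])), (np.float64(0.33999999999999997), array([0.63, 0.12]), array([0.65, 0.17])), (np.float64(0.35999999999999993), array([0.63, 0.12]), array([0.65, 0.18])), (np.float64(0.3799999999999999), array([0.63, 0.12]), array([0.65, 0.17])), (np.float64(0.4599999999999999), array([0.25, 0.28]), array([0.65, 0.29])), (np.float64(0.47999999999999987), array([0.25, 0.28]), array([0.65, 0.4 ])), (np.float64(0.49999999999999983), array([0.25, 0.4 ]), array([0.65, 0.4 ])), (np.float64(0.5199999999999998), array([0.25, 0.4 ]), array([0.65, 0.42]))]
```

View pics/top1.png

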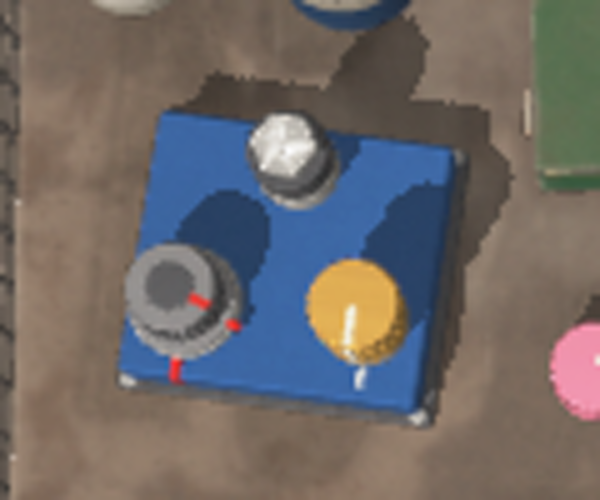

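The brass cap is at top (251,203), with its white stripe towards the front. The cap-shaped pink look-alikes are at top (299,214), (367,142) and (220,308), and the steel hexagon is at (237,170). I choose the brass one. The close crop confirms it, and shows the collar at (216,198) with its pointer about 65–70° anticlockwise of the red mark.

```bash
python3 -m creep '0 0 -8 11.6 -10.1 0 85;0 0 -8 11.6 -10.1 0 85;0 0 -8 11.6 -10.1 0 85;0 0 -8 11.6 -10.1 0 85;0 0 -8 11.6 -10.1 0 85;0 0 -8 11.6 -10.1 0 85;0 0 -8 11.6 -10.1 0 85;0 0 -8 11.6 -10.1 0 85;0 0 -8 11.6 -10.1 0 85;0 0 -8 11.6 -10.1 0 85;0 0 -8 11.6 -10.1 0 85'
cat > to.py <<'E'
import sys
from h import *
s=env.observe();R=np.array(s["tool_rot"]);d=np.array(eval(sys.argv[1]))-s["position"]
print("units",(R.T@d/.03).round(2),"yaw",np.degrees(np.arctan2(R[1,0],R[0,0])).round(1),"q",np.round(s["q"],1),"pos",np.round(s["position"],4),"t",s["time_s"],"F",np.round(s["ft_force"],1),np.round(s["wrist_torque"],2),"w",round(s["grip_width"],4),"tilt",R[:2,2].round(4))
E
python3 to.py .463,.319,.33
```

```text
time_s: 2.0
position: [0.4035, -0.1393, 0.4048]
tool_rot: [[0.168, 0.986, 0.0], [0.986, -0.168, -0.0], [-0.0, 0.0, -1.0]]
ft_force: [-0.3, -1.0, -0.5]
grip_width: 0.0849
gripper_force: 0.0
units [15.39 -0.61  2.49] yaw 80.3 q [-35.    9.3  92.2  -0.   78.4 -25.4] pos [ 0.4035 -0.1393  0.4048] t 2.0 F [-0.3 -1.  -0.5] [-0.01  0.04 -0.01] w 0.0849 tilt [ 0.0001 -0.0002]
```

```bash
python3 -m creep '0 0 0 15.4 -.6 2.5 85;0 0 0 15.4 -.6 2.5 85;0 0 0 15.4 -.6 2.5 85;0 0 0 15.4 -.6 2.5 85;0 0 0 15.4 -.6 2.5 85;0 0 0 15.4 -.6 2.5 85;0 0 0 15.4 -.6 2.5 85;0 0 0 15.4 -.6 2.5 85;0 0 0 15.4 -.6 2.5 85;0 0 0 15.4 -.6 2.5 85;0 0 0 15.4 -.6 2.5 85;0 0 0 15.4 -.6 2.5 85' >/dev/null
python3 to.py .463,.319,.232
python3 - <<'E'
from h import *
p=get_image("wrist"); im=p["image"].copy()
for X,c in(((.4632,.3188,.087),(0,255,0)),((.4483,.2245,.108),(0,0,255))):
    u=pix(p,X)[0]; print(u); cv2.drawMarker(im,tuple(int(a) for a in u),c,cv2.MARKER_CROSS,16,1)
for a in range(-10,111,10):  # pointer angle scale on flange rim
    t=np.radians(180-9+a); u=pix(p,(.4632+.0265*np.cos(t),.3188+.0265*np.sin(t),.054))[0]; cv2.circle(im,tuple(int(b) for b in u),2,(255,255,0) if a else (255,0,255),-1)
cv2.imwrite("pics/w1.png",im)
E
```

```text
units [ 0.08 -0.08  3.26] yaw 80.1 q [22.2 26.7 79.4 -0.  73.9 32.1] pos [0.4649 0.3162 0.3297] t 3.2 F [ 0.2 -0.7 -0.4] [-0.   -0.01  0.01] w 0.0852 tilt [-0.0003 -0.0007]
[318.3796212  207.53626308]
[320.72282636 350.83994232]
```

View pics/w1.png

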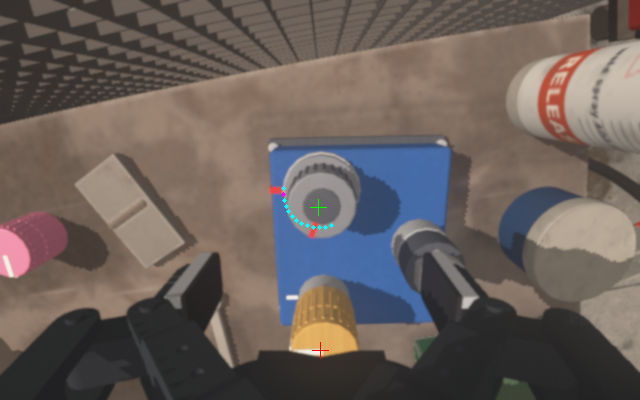

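The wrist view puts the collar centre at (320,205), where I predicted it. The pointer is at (312,233) and the red mark at (277,190). The fingers straddle clear, so I descend and grip.

```bash
python3 -m creep '0 0 0 .08 -.08 1.5 85;0 0 0 .08 -.08 2.6 85;0 0 0 .08 -.08 3.2 85;0 0 0 .08 -.08 3.2 85;0 0 0 .08 -.08 3.2 44;0 0 0 .08 -.08 3.2 40;0 0 0 .08 -.08 3.2 40;0 0 0 .08 -.08 3.2 40;0 0 0 .08 -.08 3.2 40;0 0 0 .08 -.08 3.2 40' 40; python3 to.py .463,.319,.232
```

```text
time_s: 4.25
position: [0.4641, 0.3201, 0.2362]
tool_rot: [[0.172, 0.985, 0.009], [0.985, -0.172, 0.001], [0.003, 0.008, -1.0]]
ft_force: [8.2, -4.8, 5.3]
grip_width: 0.0448
gripper_force: 41.2
units [-0.04 -0.03  0.14] yaw 80.1 q [22.6 33.1 85.8 -0.1 60.6 32.5] pos [0.4641 0.3201 0.2362] t 4.25 F [ 8.2 -4.8  5.3] [-0.77 -1.18 -0.06] w 0.0448 tilt [0.0085 0.0011]
```

```bash
python3 -m creep '0 0 .8 0 0 0 40;0 0 1.6 0 0 0 40;0 0 2.4 0 0 0 40;0 0 3.2 0 0 0 40;0 0 4 0 0 0 40;0 0 4.8 0 0 0 40;0 0 5.6 0 0 0 40;0 0 6.4 0 0 0 40;0 0 7.2 0 0 0 40;0 0 8 0 0 0 40;0 0 8.5 0 0 0 40;0 0 8.5 0 0 0 40'; python3 to.py .463,.319,.232
python3 - <<'E'
from h import *
p=get_image("top"); cv2.imwrite("pics/top2.png",cv2.resize(p["image"][140:240,180:300],None,fx=5,fy=5,interpolation=cv2.INTER_CUBIC))
E
```

```text
time_s: 5.45
position: [0.4643, 0.3199, 0.2363]
tool_rot: [[0.978, 0.208, 0.009], [0.208, -0.978, 0.0], [0.009, 0.002, -1.0]]
ft_force: [9.6, -6.8, 5.1]
grip_width: 0.045
gripper_force: 41.1
units [-0.05  0.02  0.14] yaw 12.0 q [ 22.6  33.1  85.8  -0.2  60.6 100.6] pos [0.4643 0.3199 0.2363] t 5.45 F [ 9.6 -6.8  5.1] [-1.35 -1.53 -0.06] w 0.045 tilt [0.0093 0.0003]
```

View pics/top2.png

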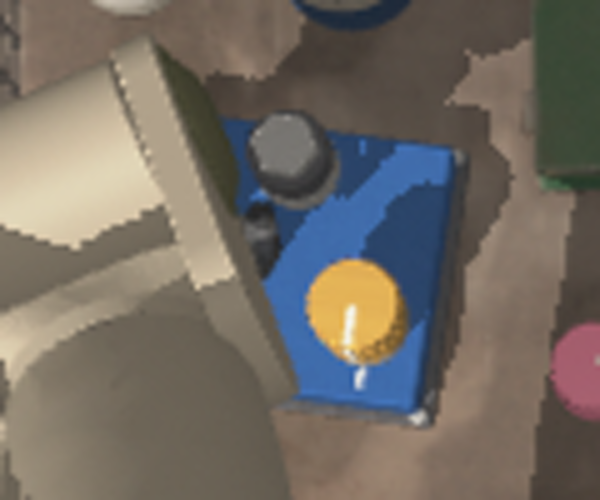

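```bash
python3 -m creep '0 0 .5 0 0 0 40;0 0 .5 0 0 0 40' >/dev/null; python3 to.py .463,.319,.232
python3 - <<'E'
from h import *
p=get_image("wrist"); im=p["image"].astype(int); m=((im[...,2]>150)&(im[...,1]<80)&(im[...,0]<80)).astype(np.uint8)
n,_,st,c=cv2.connectedComponentsWithStats(m); 
for i in range(1,n):
    if st[i,4]>8: print(c[i].round(),st[i,4],world(p,c[i],.053).round(4))
cv2.imwrite("pics/w2.png",p["image"])
E
```

```text
units [-0.05  0.02  0.14] yaw 8.0 q [ 22.6  33.1  85.8  -0.2  60.6 104.6] pos [0.4643 0.3199 0.2363] t 5.7 F [ 9.1 -6.6  5.8] [-1.4  -1.49 -0.15] w 0.0446 tilt [0.0092 0.0002]
```

View pics/w2.png

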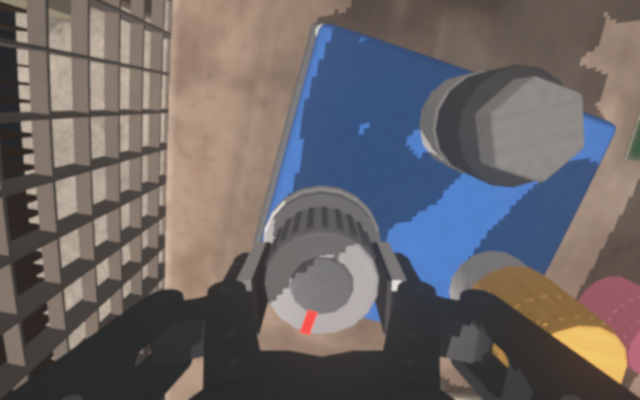

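Run:
```python
from h import *
p=get_image("wrist"); im=p["image"].astype(int); m=((im[...,2]>180)&(im[...,1]<100)&(im[...,0]<110)).astype(np.uint8)
m[:290]=0;m[345:]=0
v,u=np.nonzero(m); v2=v; W=np.array([world(p,(a,b),.087) for a,b in zip(u,v)])
w=np.linalg.svd((W-W.mean(0))[:,:2])[2][0]; c=W.mean(0)[:2]-np.array([.4635,.3195])
print(len(u),W.mean(0),"stripe dir",(np.degrees(np.arctan2(w[1],w[0])))%180,"centre dir",np.degrees(np.arctan2(c[1],c[0])),np.hypot(*c))
```

```text
174 [0.44770279 0.32266483 0.087     ] stripe dir 169.8361773364607 centre dir 168.67128354215586 0.016111110190274395
```

The stripe points to 169–170°, against 171° for the mark, so the collar is locked. I release it, rise, and move over the cap.

```bash
python3 -m creep '0 0 0 0 0 0 85;0 0 0 0 0 0 85;0 0 0 0 0 0 85;0 0 0 0 0 0 85;0 0 0 0 0 -1.5 85;0 0 0 0 0 -3.2 85;0 0 0 0 0 -3.2 85' >/dev/null; python3 to.py .448,.2245,.33
```

```text
units [-0.94  3.12  0.18] yaw 8.2 q [ 22.7  26.3  78.9   0.   74.1 104.5] pos [0.4627 0.321  0.3359] t 6.5 F [-0.6 -0.2 -1.2] [ 0.04 -0.01 -0.02] w 0.0848 tilt [0.0105 0.0045]
```

```bash
python3 -m creep '0 0 -8 -.94 3.12 0 85;0 0 -8 -.94 3.12 0 85;0 0 -8 -.94 3.12 0 85;0 0 -8 -.94 3.12 0 85;0 0 -8 -.94 3.12 0 85;0 0 -8 -.94 3.12 0 85;0 0 -8 -.94 3.12 0 85;0 0 -8 -.94 3.12 0 85;0 0 -8 -.94 3.12 0 85;0 0 -8 -.94 3.12 0 85' >/dev/null; python3 to.py .448,.2245,.245
python3 - <<'E'
from h import *
p=get_image("top"); d=p["depth"]; im=p["image"]; print([(np.round(pix(p,X)[0])) for X in((.463,.319,.087),(.448,.2245,.108))])
p=get_image("wrist"); im=p["image"].copy()
for X in((.463,.319,.087),(.448,.2245,.108)):
    cv2.drawMarker(im,tuple(int(a) for a in pix(p,X)[0]),(0,255,0),cv2.MARKER_CROSS,16,1)
cv2.imwrite("pics/w3.png",im)
E
```

```text
units [0.02 0.01 2.82] yaw 72.0 q [13.  21.  89.2  0.  69.8 31. ] pos [0.4476 0.224  0.3295] t 7.5 F [ 0.5 -0.9 -0.5] [0.01 0.01 0.06] w 0.0849 tilt [-0.0003 -0.    ]
[array([213., 197.]), array([250., 201.])]
```

View pics/w3.png

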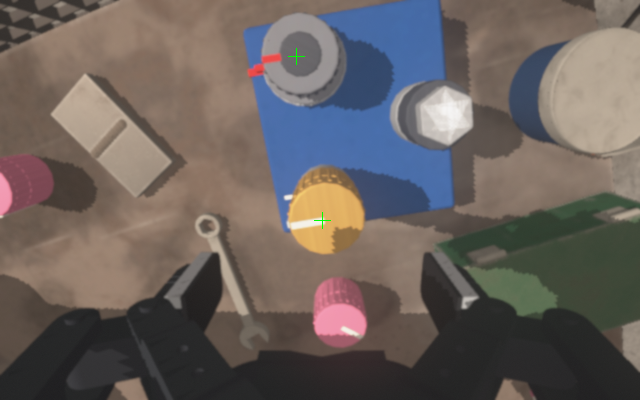

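The collar's stripe, pointer and mark line up near (265,65), so it is locked. The cap's centre is at (325,217), as predicted. I grip the cap.

```bash
python3 -m creep '0 0 0 0.05 .05 1.5 85;0 0 0 0.05 .05 2.5 85;0 0 0 .05 .05 2.8 85;0 0 0 .05 .05 2.8 85;0 0 0 .05 .05 2.8 40;0 0 0 .05 .05 2.8 40;0 0 0 .05 .05 2.8 40;0 0 0 .05 .05 2.8 40;0 0 0 .05 .05 2.8 40;0 0 0 .05 .05 2.8 40' 50 >/dev/null; python3 to.py .448,.2245,.245
python3 -m creep '0 0 -.5 0 0 0 40;0 0 -1 0 0 0 40;0 0 -1.5 0 0 0 40;0 0 -1.5 0 0 0 40' >/dev/null; python3 to.py .448,.2245,.245
```

```text
units [-0.03 -0.06  0.07] yaw 72.1 q [13.  27.5 94.9 -0.  57.4 30.9] pos [0.45   0.2249 0.2472] t 8.6 F [-0.4 -0.9  6.7] [-0.19  0.09 -0.05] w 0.0448 tilt [0.0033 0.0005]
units [-0.   -0.07  0.07] yaw 84.1 q [13.  27.5 95.  -0.  57.4 18.9] pos [0.4501 0.2244 0.2472] t 9.0 F [-0.1 -4.7  6.9] [-0.6   0.08 -1.03] w 0.0448 tilt [0.0028 0.0003]
```

Turning anticlockwise, it stops dead at 1 N m, so the thread is left-hand. I loosen it clockwise.

```bash
python3 -m creep '0 0 1 0 0 0 40;0 0 2 0 0 0 40;0 0 3 0 0 0 40' >/dev/null; python3 to.py .448,.2245,.245
python3 -m creep '0 0 1 0 0 0 40;0 0 2 0 0 0 40;0 0 3 0 0 -.03 40;0 0 4 0 0 -.05 40;0 0 5 0 0 -.08 40;0 0 6 0 0 -.1 40;0 0 6.5 0 0 -.1 40;0 0 6.5 0 0 -.1 40' >/dev/null; python3 to.py .448,.2245,.245
```

```text
units [-0.05 -0.05  0.07] yaw 59.8 q [13.1 27.5 94.9  0.  57.3 43.2] pos [0.4499 0.225  0.2472] t 9.3 F [0.1 0.8 6.1] [ 0.04 -0.01  0.09] w 0.045 tilt [0.0034 0.0008]
units [-0.06  0.01  0.14] yaw 8.1 q [13.1 27.3 94.8 -0.  57.8 94.9] pos [0.4497 0.2249 0.2492] t 10.1 F [ 0.8 -0.1 -2.5] [-0.   -0.14 -0.05] w 0.0448 tilt [0.0011 0.0002]
```

```bash
python3 -m creep '0 0 .4 0 0 0 40;0 0 .4 0 0 0 40' >/dev/null; python3 to.py .448,.2245,.245
python3 -m creep '0 0 0 0 0 -.2 40;0 0 0 0 0 -.4 40;0 0 0 0 0 -.4 40' >/dev/null; python3 to.py .448,.2245,.347
```

```text
units [-0.07  0.01  0.14] yaw 5.0 q [13.1 27.3 94.8 -0.  57.7 98. ] pos [0.4499 0.2249 0.2492] t 10.3 F [ 2.3  0.6 -1.6] [ 0.01 -0.49  0.06] w 0.0448 tilt [0.002  0.0004]
units [-0.05  0.01 -2.84] yaw 5.0 q [13.1 26.3 94.   0.  59.6 98.1] pos [0.4497 0.2249 0.2618] t 10.6 F [ 3.5  0.2 -1.3] [-0.06 -0.55  0.05] w 0.045 tilt [0.0016 0.0004]
```

```bash
python3 -m creep '0 0 0 0 0 -.6 40;0 0 0 0 0 -1.2 40;0 0 0 0 0 -1.8 40;0 0 0 0 0 -2.4 40;0 0 0 0 0 -2.9 40;0 0 0 0 0 -2.9 40;0 0 0 0 0 -2.9 40;0 0 0 0 0 -2.9 40;0 0 0 0 0 -2.9 40' >/dev/null; python3 to.py .448,.2245,.347
python3 - <<'E'
from h import *
print(env.observe()["gripper_force"])
p=get_image("scene"); cv2.imwrite("pics/s4.png",cv2.resize(p["image"][130:310,140:360],None,fx=3,fy=3))
E
```

```text
units [-0.05  0.01 -0.  ] yaw 5.0 q [13.1 20.1 87.3  0.  72.7 98.1] pos [0.4494 0.2249 0.3469] t 11.5 F [-1.  -0.4 -2.4] [ 0.02 -0.01 -0.02] w 0.0449 tilt [-0.0019 -0.0003]
53.4386032121256
```

View pics/s4.png

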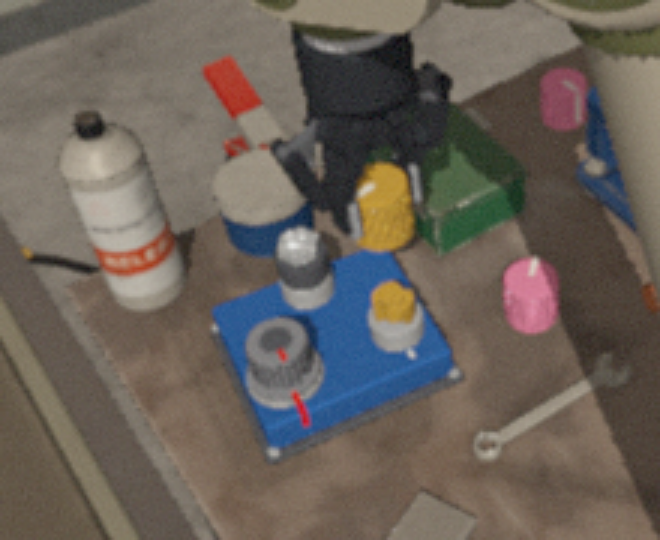

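The cap hangs upright in the fingers at (385,205), above its bare neck at (395,305). The collar's pointer is on the mark at (300,405), and nothing nearby has moved.

```bash
python3 -c "
from rig import job
print(job.close_job())"
```

```text
the job is handed in; nothing more can be done
None
```

I locked the collar, unscrewed the cap (its thread is left-hand, loosening clockwise), and handed the job in at about 11.6 s with the cap held still and upright about 10 cm above its outlet; the hand-in call returned no verdict.

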